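Set up the sweet-shop scale and tare a box

TASK

Get the counter scale ready for filling a customer's box: raise its folded-down display until it stays leaning back about 15 degrees past upright, then stand the empty open box across the middle of the pan, long side from left to right, lowering it rather than dropping it, and, with the box let go, press the blue tare key. Leave the other things on the counter where they are.

Things in the scene. Friction and masses are not known exactly. Their poses are not given: they have to be found in the camera images.
- scale: Portable counter scale, fixed to the counter, cream shell 260 (x) by 260 (y) mm. Origin: centre of its underside on the counter. Its front (keypad) faces its own -x, roughly towards the robot; +x is its rear; z up. Its low front ledge with the dark keypad (x -130 to -80 mm) is 38 mm high, the deck behind it 46 mm.
- pan_middle (a point): Middle of the top face of the flat steel pan, 58 mm above the counter; axes as the scale. The pan is 150 (x) by 220 (y) mm, with no rim, and does not move. While the display is folded down it covers the pan.
- screen (a joint): Opening angle of the display head about its hinge, rad: 0 = folded flat over the pan, 1.571 = upright, larger = leaning back away from the keypad, end stop 2.3. 15 degrees past upright is 1.833. Starts between 0.05 and 0.4. The stiff hinge stays where it is left; raising takes 4 to 7 N at the grab bar.
- screen_hinge (a point): Middle of the hinge line, at the rear of the scale, 115 mm behind the pan's middle and 75 mm above the counter; the line runs along the scale's y; axes as the scale. The display head is a dark flat panel 220 mm wide (along the hinge), 18 mm thick, reaching to 150 mm from the hinge, screen on its underside when folded.
- screen_bar (a point): Middle of the steel grab bar on the display head's free edge: round, 12 mm thick, 110 mm long, a leg at each end, parallel to the hinge and 190 mm from it, with 34 mm free between it and the panel's edge. Its axes turn with the head: y along the bar, +x towards the hinge. Folded flat, its centre is 37 mm above the keypad.
- tare_key (a joint): Travel of the tare key, m: 0 = up, 0.004 = fully down. Springs back by itself. Fully down takes 4.2 N.
- tare_top (a point): Middle of the top face of the tare key: round, blue, 28 mm across, at the right-hand part of the keypad (scale x -103, y -60 mm), top 46 mm above the counter when up. Pressed straight down.
- box: The empty sweet box: open-topped tray, red outside and white inside, 170 (own x) by 60 (own y) by 45 mm high, walls 3 mm, light (50 to 100 g). Origin: centre of its underside. It starts upright on the counter to the left or right of the scale.
- jar: Bystander: closed green jar with a steel cap, 68 mm across, 110 mm high, on the counter at the other side of the scale from the empty box. Origin: centre of its underside.
- full_box: Bystander: filled, closed red sweet box 130 (x) by 190 (y) by 45 mm high on the counter to the rear left. Origin: centre of its underside.
- spatula: Bystander: serving spatula lying on the counter to the rear right, about 280 mm long along its own x. Origin: on its underside.

How it is judged:
By the outcome, as a careful person would: the job done as asked, in the order asked, and still so for the second after the job is handed in, with the robot touching nothing.
It also fails if it takes over 72 s, if anything falls off the work surface, if the arm or the gripper's body presses on something with over 40 N, if the wrist force passes 120 N, or if a joint passes its speed limit or range.

ROBOT

A 6-joint arm with a two-finger parallel gripper is mounted at the origin on the work surface. World frame = base frame: x ahead of the robot, y to its left, z up, the work surface at z = 0. Lengths are in mm, angles in degrees, forces in N, time in s.
With the tool pointing down it reaches from about 300 to 850 mm from the base axis. Payload 4.2 kg.
Tool frame: the origin (TCP) lies at the very end of the fingers, on their centre line; the grasp point (between the pads) lies 19 mm behind it (env.grasp_offset is the distance from the TCP to the grasp point, in mm); z points along the fingers, y is the line along which they close (so a half turn about z gives the same grasp; the last joint's range is limited). The gripper opens to 91 mm and grips with 3 to 60 N. Pads are 32 mm wide; open, the fingers measure 118 mm over their backs; the gripper's body (76 mm by 178 mm) begins 60 mm behind the grasp point.
Start: joints at [-1.146, 18.312, 89.639, -0, 72.044, -1.146], TCP at [575.019, 0, 183.876] pointing down, gripper open.
Joint ranges: [-177.97, 177.97], [-48.28, 115.42], [12.27, 149.76], [-77.06, 257.06], [2.81, 150.46], [-146.56, 146.56]. Speed limits (degrees/s): [147.25, 147.25, 180, 180, 180, 180].

INTERFACE

Orientations are given as [roll, pitch, yaw] about the fixed x, y, z axes, in that order (R = Rz(yaw) Ry(pitch) Rx(roll)).
In Python, from workcell import env gives the robot as it stands. The module is installed in compiled form; this text tells all that it offers.
- The arm moves only by the tool send_rows, never from a script. Its argument "motion" is a list of rows, each an object of numbers: "tx", "ty", "tz": the shift along the tool's x, y, z in units of 500 mm (1.0 is 500 mm); "rx", "ry", "rz": the turn, a rotation vector about the tool's x, y, z in units of 30 degrees (1.0 is 30 degrees); "gripper": the closure, from -1 (fully open) to 1 (shut). In form: [{"tx": .., "ty": .., "tz": .., "rx": .., "ry": .., "rz": .., "gripper": ..}, ...]. A call has 1 to 12 rows; each row shifts and turns the commanded pose from where the row before left it, along the tool's axes as they then stand; what a row does not reach is not made up. A row lasts 1/8 s, in which the tool goes at most 62.5 mm and 10.7 degrees, less where a joint would pass 70% of its speed; a pose out of reach is approached as far as the arm can. A call with a number of a shift or a turn outside -1 to 1 is refused whole. A call with a gripper value outside its range is refused whole. The fingers move at their own pace and stop on an object; "grip_force" is the grip in N (left out, the last holds). Time passes only in rows, so rows that do not move let the fingers close. It gives the time, the measured TCP pose, the force, the opening and the grip force at its end, in the units of the state.
- env.state(): the state, without advancing time (a new reading comes with each control period).
- env.grab_frame(name): name is "scene" or "side" or "wrist"; returns a dict with "frame" (480x640x3 uint8, red, green, blue), "vertical_fov" (degrees; the focal length in pixels is half the picture's height over the tangent of half this angle, whatever the lens; pixels are square), "cx", "cy" (the principal point, pixels), "rvec" (rotation vector, rad) and "tvec" (3), from world to camera coordinates, as OpenCV has them; the wrist camera has in their place "T_tool_cam" (4x4, takes a point from camera to tool coordinates, whose origin is the TCP and whose axes are the flange's). Camera axes: x right, y down, z forward; pixel columns grow to the right and rows downward; lengths in mm; the calibration is good to about 2 mm. A picture is of the moment at which its call begins: read the wrist's pose just before it. There is no depth.
- env.job_done(): hands the job in; it is judged then, once.
The state is a dict: "time_s": time; "qpos": joint angles; "qvel": joint speeds; "effort": joint torques, N m; "ee_pos": TCP position; "ee_rot": TCP orientation; "force": force on the tool from outside, world axes, zero at the start; "torque": the same for the moment, N m; "gripper_width": finger opening in mm; "gripper_force": force on a finger pad.
Only numpy, scipy, OpenCV 4.12 (cv2) and the standard library are available. Lean on these libraries where they do the work, as an engineer would, in place of code of your own. Each camera call takes 0.05 s, during which the arm holds its last target. There are 200 camera calls.

## Working session

There is one attempt and no reset: what is moved stays moved. The work goes in short steps, Python scripts to look and compute and a tool call to move; the robot and the scene stay as the last step left them, time stands still between calls to the robot, and variables do not carry over. Pictures are saved under pics/ and viewed, at most 10 in all, crops included, and the job is handed in when it is done.

Besides the shell and the picture viewer there is one more tool, called after "Emit:" as name([rows], argument=value, ...), one row to a line, values as JSON. send_rows: Moves the arm, as the interface text tells. Shifts and turns lie within -1 to 1; 1 stands for 500 mm of shift or 30 degrees of turn. Its arguments: {"type":"object","properties":{"motion":{"type":"array"},"grip_force":{"type":"number"}},"required":["motion"]}

```bash
mkdir -p pics
cat > h.py <<'E'
import numpy as np, cv2, json
from workcell import env
from scipy.spatial.transform import Rotation as R
def shot(name, fn=None):
    s=env.state(); f=env.grab_frame(name); im=f["frame"]
    fl=im.shape[0]/2/np.tan(np.radians(f["vertical_fov"])/2)
    K=np.array([[fl,0,f["cx"]],[0,fl,f["cy"]],[0,0,1]])
    if "rvec" in f:
        Rm=cv2.Rodrigues(np.array(f["rvec"],float))[0]; t=np.array(f["tvec"],float).ravel()
        C=-Rm.T@t; W=Rm.T
    else:
        T=np.array(f["T_tool_cam"]); Rt=R.from_euler('xyz',s["ee_rot"],degrees=True).as_matrix()
        W=Rt@T[:3,:3]; C=Rt@T[:3,3]+np.array(s["ee_pos"])
    if fn: cv2.imwrite("pics/"+fn,im[:,:,::-1])
    return dict(im=im,K=K,W=W,C=C)
def ray(v,u):
    d=v["W"]@np.linalg.inv(v["K"])@np.array([u[0],u[1],1.]); return v["C"],d/np.linalg.norm(d)
def onz(v,u,z):
    c,d=ray(v,u); return c+d*(z-c[2])/d[2]
def proj(v,p):
    q=v["K"]@(v["W"].T@(np.array(p,float)-v["C"])); return q[:2]/q[2]
def tri(v1,u1,v2,u2):
    c1,d1=ray(v1,u1); c2,d2=ray(v2,u2)
    a=np.linalg.lstsq(np.c_[d1,-d2],c2-c1,rcond=None)[0]
    p,q=c1+a[0]*d1,c2+a[1]*d2; return (p+q)/2,np.linalg.norm(p-q)
E
python3 - <<'E'
from h import *
s=env.state(); print(s)
for n in("scene","side"):
    v=shot(n,n+"0.png"); print(n,v["C"],v["W"][:,2])
E
```

```text
{'time_s': 0.0, 'qpos': array([-1.14471824e+00,  1.83512638e+01,  8.97062660e+01, -1.00534822e-03,
        7.20431839e+01, -1.14392400e+00]), 'qvel': array([-0.0131564 , -0.0051522 , -0.05057064, -0.1215499 ,  0.07180572,
       -0.01495441]), 'effort': array([-5.01459035e-04, -4.12465632e+01, -2.31973493e+01,  7.28826877e-02,
        4.58198413e-02, -1.41870069e-04]), 'ee_pos': array([5.74445140e+02, 1.77635587e-02, 1.83025055e+02]), 'ee_rot': array([-1.79899287e+02, -1.05499866e-03,  8.99995156e+01]), 'force': array([ 0.54617942, -1.56443689, -0.08684221]), 'torque': array([-0.01400886,  0.01017062,  0.05396773]), 'gripper_force': 0.0, 'gripper_width': 91.15226506485213}
scene [1411.02552459 -881.52726341  921.78850401] [-0.58302849  0.58941838 -0.55916344]
side [-144.92079724  875.8354591   784.71300583] [ 0.53480788 -0.64628668 -0.54432901]
```

View pics/scene0.png

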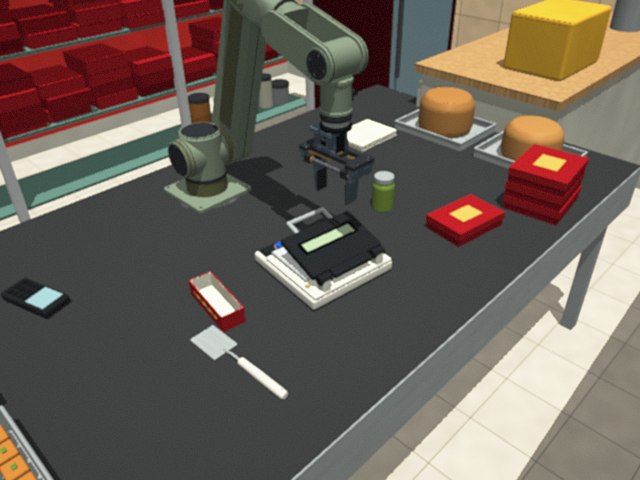

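View pics/side0.png

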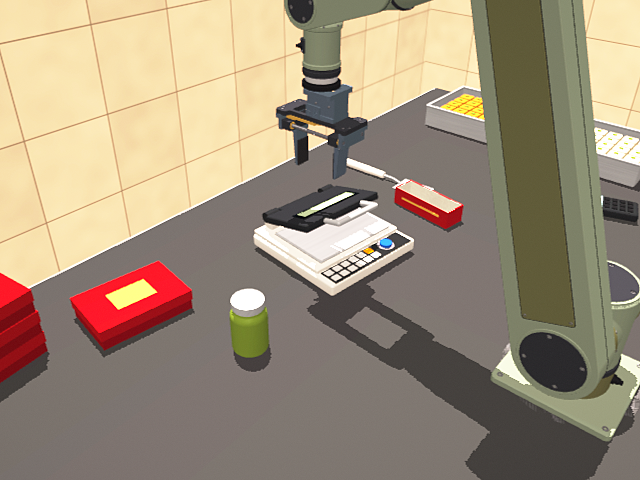

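The scene view shows the scale near (325,260), the box at (217,300), the spatula at (240,360) and the jar at (383,190). In the side view the blue key is at (386,243), the bar around (350,213) and the box at (428,203). Next I'll take a closer look.

Run:
```python
from h import *
a=shot("scene");b=shot("side");w=shot("wrist")
def cr(v,x,y,W,H,k): return cv2.resize(v["im"][y:y+H,x:x+W],None,fx=k,fy=k,interpolation=cv2.INTER_CUBIC)
A=cr(a,185,200,200,150,2); A=cr(a,180,200,220,130,1.8)
L=cr(a,180,200,220,140,400/220); Rr=cr(b,250,170,220,140,400/220)
wi=cv2.resize(w["im"],(440,330))
out=np.zeros((600,800,3),np.uint8); out[:L.shape[0],:400]=L; out[:Rr.shape[0],400:]=Rr; out[265:595,:440]=wi
cv2.imwrite("pics/c1.png",out[:,:,::-1])
hsv=cv2.cvtColor(b["im"],cv2.COLOR_RGB2HSV)
m=cv2.inRange(hsv,(95,150,120),(115,255,255)); n,l,st,c=cv2.connectedComponentsWithStats(m)
for i in range(1,n):
    if st[i,4]>20: print("side blue",st[i],c[i],onz(b,c[i],46))
hsv=cv2.cvtColor(w["im"],cv2.COLOR_RGB2HSV)
m=cv2.inRange(hsv,(95,150,120),(115,255,255)); n,l,st,c=cv2.connectedComponentsWithStats(m)
for i in range(1,n):
    if st[i,4]>20: print("wrist blue",st[i],c[i],onz(w,c[i],46))
print(w["C"],w["W"])
for n,z in(("FL",38),("FR",38)): pass
print("side FL,FR",onz(b,(333,290),38),onz(b,(413,240),38), "scene FR,RR,RL",onz(a,(257,258),38),onz(a,(320,300),46),onz(a,(390,263),46))
for nm,v in(("scene",a),("side",b)):
    hsv=cv2.cvtColor(v["im"],cv2.COLOR_RGB2HSV)
    m=cv2.inRange(hsv,(0,150,70),(10,255,255))|cv2.inRange(hsv,(170,150,70),(180,255,255))
    n,l,st,c=cv2.connectedComponentsWithStats(m)
    for i in range(1,n):
        if st[i,4]>150 and st[i,1]>120: print(nm,"red",st[i],c[i],onz(v,c[i],20))
```

```text
side blue [380 238  12  10  90] [385.64444444 242.61111111] [445.62154439 -74.17805091  46.        ]
[574.21692323  77.49446079 382.87961752] [[ 9.99999036e-01 -7.30442988e-04 -1.18122970e-03]
 [-1.02811407e-03 -9.61150219e-01 -2.76023910e-01]
 [-9.33719458e-04  2.76024859e-01 -9.61150043e-01]]
side FL,FR [434.65785156 123.79338228  38.        ] [ 411.68566095 -133.23577294   38.        ] scene FR,RR,RL [ 443.99067942 -160.840498     38.        ] [ 686.10586881 -171.36326621   46.        ] [713.52845956  53.0308269   46.        ]
scene red [ 503  144   86   81 4255] [543.99835488 183.75675676] [783.16591799 751.70381707  20.        ]
scene red [ 426  194   79   52 2037] [465.74717722 219.31467845] [718.73752355 397.6780611   20.        ]
scene red [189 280  57  52 617] [220.89465154 313.08752026] [ 530.0420739  -344.16775274   20.        ]
side red [ 395  187   69   42 1023] [428.38514174 209.54154448] [ 470.28652599 -299.23386521   20.        ]
side red [  70  261  123   89 5447] [131.50743529 305.07710666] [717.22327778 399.47456191  20.        ]
side red [   0  273   47  110 3449] [ 17.85358075 327.85532038] [821.36485865 575.87895935  20.        ]
```

View pics/c1.png

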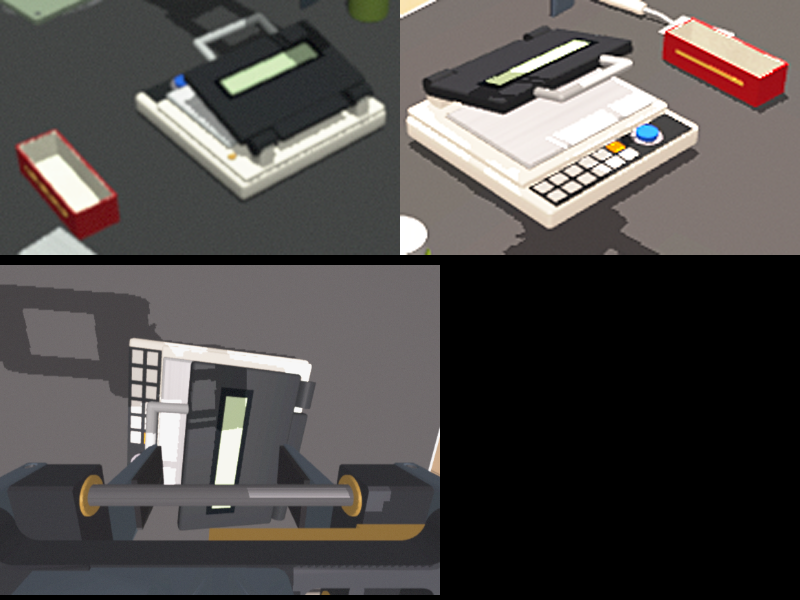

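```bash
cat >> h.py <<'E'
def cs(X,Y): return 180+X*.55,200+Y*.55
def cd(X,Y): return 250+(X-400)*.55,170+Y*.55
E
python3 - <<'E'
from h import *
a=shot("scene");b=shot("side")
from scipy.optimize import least_squares
pts=[(b,(385.6,242.6),(-103,-60,46)),(b,cd(551,214),(-130,130,38)),(b,cd(698,126),(-130,-130,38)),(b,cd(408,118),(130,130,46)),
 (a,cs(240,180),(130,-130,46)),(a,cs(384,108),(130,130,46)),(a,cs(138,95),(-130,-130,38))]
def T(q,p): c,s=np.cos(q[2]),np.sin(q[2]); return np.array([q[0]+c*p[0]-s*p[1],q[1]+s*p[0]+c*p[1],p[2]])
f=lambda q:np.concatenate([proj(v,T(q,p))-u for v,u,p in pts])
r=least_squares(f,[553,-23,-.09],loss='soft_l1',x_scale=[1,1,.01]);q=r.x;print("scale",q,np.degrees(q[2]));print(f(q).reshape(-1,2).round(1))
for u1,u2 in((cs(197,42),cd(630,62)),(cs(268,17),cd(536,97))):
    p,e=tri(a,u1,b,u2);c,s=np.cos(q[2]),np.sin(q[2]);d=p-[q[0],q[1],0]
    print("bar",p,e,"scale fr",c*d[0]+s*d[1],-s*d[0]+c*d[1])
for u in(cd(664,48),cd(752,82),cd(786,64),cd(703,20)):print("box side",onz(b,u,45)[:2])
for u in(cs(17,150),cs(58,132),cs(119,184),cs(78,206)):print("box scene",onz(a,u,45)[:2])
E
```

```text
scale [ 5.54894001e+02 -3.11075775e+01 -1.31811990e-01] -7.552270698737335
[[ 1.1 -0.4]
 [-0.5 -1.5]
 [ 2.5 -0.7]
 [-1.5 -4.6]
 [ 0.4 -1.6]
 [ 1.8 -3.1]
 [-2.2 -2.6]]
bar [482.3328826  -81.18288396 126.34132888] 1.6688600654037153 scale fr -65.35024879128765 -59.17767516656423
bar [513.19985126  43.14090259 124.18887378] 16.39299372082941 scale fr -51.09099308660183 68.124513663481
box side [ 546.29349199 -262.06182983]
box side [ 409.38081309 -262.15155722]
box side [ 398.6150968  -332.98040823]
box side [ 549.75076248 -366.84481274]
box scene [ 409.58902185 -345.50083695]
box scene [ 417.3730771  -283.90379784]
box scene [ 562.68095773 -294.26755654]
box scene [ 558.34157496 -356.32787824]
```

Emit:
send_rows([
  {"tx": -0.09,"ty": -0.084,"tz": -0.04,"gripper": 0.12},
  {"tx": -0.09,"ty": -0.084,"gripper": 0.12},
  {"rz": 0.125,"gripper": 0.12},
  {"rz": 0.125,"gripper": 0.12},
  {"gripper": 0.12},
  {"gripper": 0.12},
], grip_force=15)

```text
invalid input at $.motion[0]: expected keys tx, ty, tz, rx, ry, rz, gripper
```

Run:
```python
from h import *
s=env.state();print(s["ee_pos"],s["ee_rot"],s["gripper_width"],s["force"])
w=shot("wrist","w1.png")
for z in(46,):print(onz(w,(320,240),z))
```

```text
[ 5.74893605e+02 -2.44528370e-02  1.83686011e+02] [-1.79980710e+02  1.47911806e-03  9.00009749e+01] 91.52383194288142 [-0.45888875 -1.05233694  0.08082054]
[573.66750735 -20.55500917  46.        ]
```

View pics/w1.png

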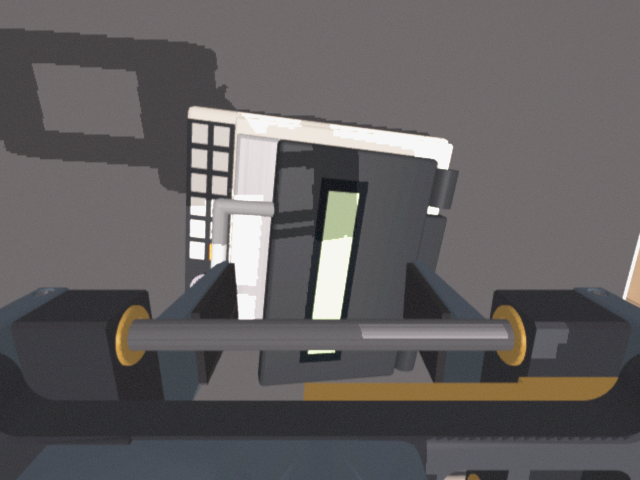

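The call was refused because every key is required. The picture from the start pose shows the bar's +y end at (220,207), and the shell's left corners at (190,108) and (450,142).

Emit:
send_rows([
  {"tx": -0.09,"ty": -0.084,"tz": -0.04,"rx": 0,"ry": 0,"rz": 0,"gripper": 0.12},
  {"tx": -0.09,"ty": -0.084,"tz": 0,"rx": 0,"ry": 0,"rz": 0,"gripper": 0.12},
  {"tx": 0,"ty": 0,"tz": 0,"rx": 0,"ry": 0,"rz": 0.125,"gripper": 0.12},
  {"tx": 0,"ty": 0,"tz": 0,"rx": 0,"ry": 0,"rz": 0.125,"gripper": 0.12},
  {"tx": 0,"ty": 0,"tz": 0,"rx": 0,"ry": 0,"rz": 0,"gripper": 0.12},
  {"tx": 0,"ty": 0,"tz": 0,"rx": 0,"ry": 0,"rz": 0,"gripper": 0.12},
], grip_force=15)

```text
time_s: 1.15
ee_pos: [492.5, -88.4, 203.1]
ee_rot: [-180.0, 0.0, 82.6]
force: [0.8, -0.7, -0.6]
gripper_width: 40.1
gripper_force: 0.0
```

Run:
```python
from h import *
s=env.state();print(s["ee_pos"],s["ee_rot"],s["gripper_width"],s["force"])
w=shot("wrist","w2.png")
import pickle; pickle.dump(w,open("w2.pkl","wb"))
```

```text
[492.4654579  -88.35597719 203.13497611] [-1.79997603e+02  1.41440620e-04  8.25642934e+01] 40.06289166321973 [ 0.82660587 -0.65861286 -0.62104943]
```

View pics/w2.png

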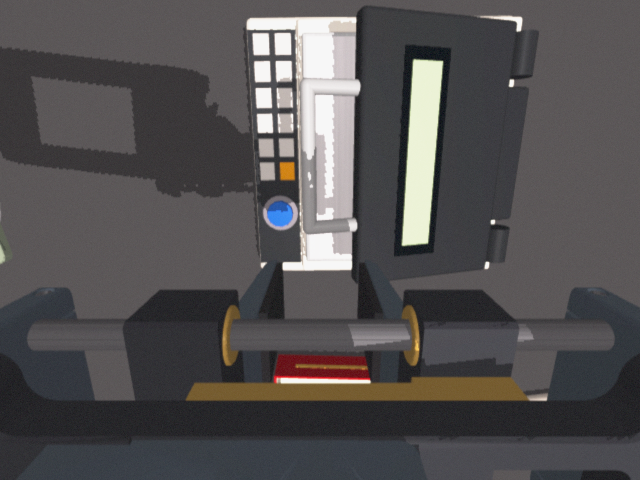

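The bar runs from (308,86) to (309,227), the tare key is at (281,213), and the front corners of the shell are at (250,20) and (260,267).

Run:
```python
from h import *
import pickle; w=pickle.load(open("w2.pkl","rb"))
FL,FR=onz(w,(250,20),38),onz(w,(260,267),38); d=FL-FR; print(FL,FR,np.linalg.norm(d),"yaw",np.degrees(np.arctan2(-d[0],d[1])))
hsv=cv2.cvtColor(w["im"],cv2.COLOR_RGB2HSV)
m=cv2.inRange(hsv,(95,150,120),(120,255,255)); m[240:]=0; n,l,st,c=cv2.connectedComponentsWithStats(m)
i=1+st[1:,4].argmax();k=onz(w,c[i],46);print("key",c[i],k)
for z in(115,125,135):
    A,B=onz(w,(308,86),z),onz(w,(309,227),z); d=A-B;print(z,A,B,np.linalg.norm(d),(A+B)/2,"yaw",np.degrees(np.arctan2(-d[0],d[1])))
    for yaw in(-6.5,-7.5):
        a=np.radians(yaw);c,s=np.cos(a),np.sin(a)
        o=k[:2]-np.array([c*-103+s*60,s*-103-c*60]); M=(A+B)[:2]/2-o; print(yaw,"origin",o,"bar in scale",c*M[0]+s*M[1],-s*M[0]+c*M[1])
```

```text
[450.49479432 105.92518409  38.        ] [ 415.45878955 -139.4628469    38.        ] 247.87659708897232 yaw -8.125656724583372
key [279.57442348 213.34381551] [449.01837663 -79.21548256  46.        ]
115 [497.71323776  30.7840445  115.        ] [482.68361377 -81.42753758 115.        ] 113.21364207396675 [490.19842577 -25.32174654 115.        ] yaw -7.628795290548757
-6.5 origin [558.14847059 -31.26110224] bar in scale -68.18560627729664 -1.790986785728312
-7.5 origin [558.96876888 -33.17298868] bar in scale -69.2067960350167 -1.1922573512663064
125 [497.85732161  29.3135413  125.        ] [483.35013669 -78.99749641 125.        ] 109.27826546449124 [490.60372915 -24.84197755 125.        ] yaw -7.6287952905487595
-6.5 origin [558.14847059 -31.26110224] bar in scale -67.83721963229048 -1.268420176921385
-7.5 origin [558.96876888 -33.17298868] bar in scale -68.86758249583146 -0.6636901465590395
135 [498.00140546  27.8430381  135.        ] [484.01665962 -76.56745523 135.        ] 105.34288885501574 [491.00903254 -24.36220857 135.        ] yaw -7.628795290548793
-6.5 origin [558.14847059 -31.26110224] bar in scale -67.48883298728437 -0.7458535681144793
-7.5 origin [558.96876888 -33.17298868] bar in scale -68.52836895664629 -0.13512294185179563
```

Emit:
send_rows([
  {"tx": 0.063,"ty": -0.01,"tz": 0,"rx": 0,"ry": 0,"rz": 0,"gripper": 0.12},
  {"tx": 0.063,"ty": -0.01,"tz": 0.04,"rx": 0,"ry": 0,"rz": 0,"gripper": 0.12},
  {"tx": 0,"ty": 0,"tz": 0.05,"rx": 0,"ry": 0,"rz": 0,"gripper": 0.12},
  {"tx": 0,"ty": 0,"tz": 0.05,"rx": 0,"ry": 0,"rz": 0,"gripper": 0.12},
  {"tx": 0,"ty": 0,"tz": 0.05,"rx": 0,"ry": 0,"rz": 0,"gripper": 0.12},
  {"tx": 0,"ty": 0,"tz": 0,"rx": 0,"ry": 0,"rz": 0,"gripper": 0.12},
  {"tx": 0,"ty": 0,"tz": 0,"rx": 0,"ry": 0,"rz": 0,"gripper": 0.9},
  {"tx": 0,"ty": 0,"tz": 0,"rx": 0,"ry": 0,"rz": 0,"gripper": 0.9},
  {"tx": 0,"ty": 0,"tz": 0,"rx": 0,"ry": 0,"rz": 0,"gripper": 0.9},
  {"tx": 0,"ty": 0,"tz": 0,"rx": 0,"ry": 0,"rz": 0,"gripper": 0.9},
], grip_force=20)

```text
time_s: 2.45
ee_pos: [491.0, -24.7, 108.6]
ee_rot: [179.9, -0.0, 82.5]
force: [-0.2, -0.3, -1.4]
gripper_width: 5.4
gripper_force: 0.0
```

Fingers closed on nothing, so I'll look.

Run:
```python
from h import *
w=shot("wrist");a=shot("side");b=shot("scene")
def cr(v,x,y,W,H): return cv2.resize(v["im"][y:y+H,x:x+W],(400,260),interpolation=cv2.INTER_CUBIC)
out=np.zeros((600,800,3),np.uint8)
out[:260,:400]=cr(b,250,120,200,130);out[:260,400:]=cr(a,250,120,200,130)
out[265:595,:440]=cv2.resize(w["im"],(440,330)); cv2.imwrite("pics/c2.png",out[:,:,::-1])
```

```text
(no output)
```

View pics/c2.png

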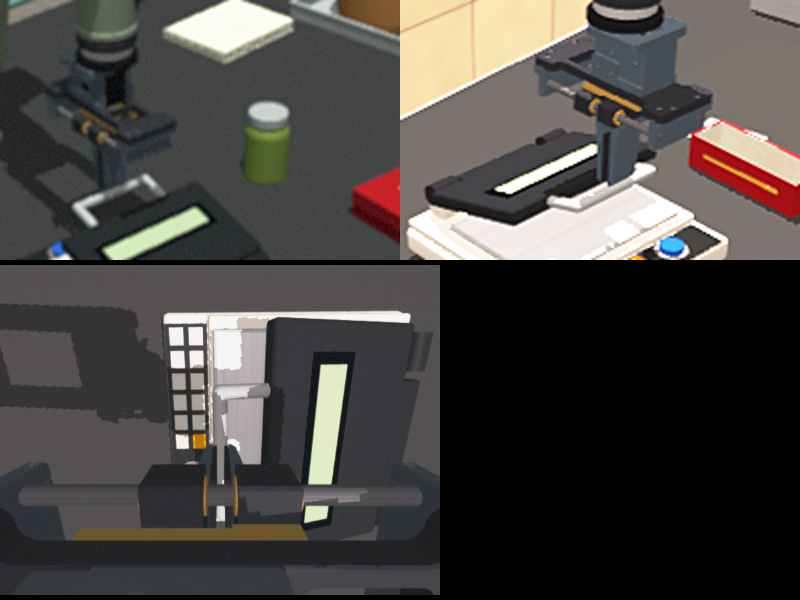

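Run:
```python
from h import *
import pickle; w=pickle.load(open("w2.pkl","rb")); a=shot("scene"); b=shot("side")
for nm,wu,au,bu in(("+y",(309,87),(325,211),(325,221)),("-y",(310,226),(288.5,223.5),(375,206))):
    print(nm,"w-scene",*tri(w,wu,a,au),"w-side",*tri(w,wu,b,bu),"s-s",*tri(a,au,b,bu))
# fingertip check: project TCP
p=env.state()["ee_pos"];print("tcp in scene",proj(a,p),"side",proj(b,p))
```

```text
+y w-scene [500.28557002  31.49847281 119.13887191] 5.606210996780851 w-side [510.00118164  36.95495012 125.74358189] 28.536231107367673 s-s [516.84699146  33.99467145 124.41328865] 21.559664053499866
-y w-scene [483.42741041 -79.21068182 124.21718105] 2.216413966176397 w-side [483.88991939 -79.16972969 122.00698678] 0.5906746283004857 s-s [482.08099915 -78.40799064 123.27366236] 1.6639002286983382
tcp in scene [306.39845706 221.53927219] side [356.9303541  220.34465026]
```

Emit:
send_rows([
  {"tx": 0,"ty": 0,"tz": 0,"rx": 0,"ry": 0,"rz": 0,"gripper": 1.0},
  {"tx": 0,"ty": 0,"tz": 0,"rx": 0,"ry": 0,"rz": 0,"gripper": 1.0},
  {"tx": 0,"ty": 0,"tz": 0,"rx": 0,"ry": 0,"rz": 0,"gripper": 1.0},
])

```text
time_s: 3.08
ee_pos: [490.8, -24.7, 108.1]
ee_rot: [180.0, -0.0, 82.5]
force: [0.3, 0.4, -0.3]
gripper_width: 0.3
gripper_force: 0.0
```

Run:
```python
from h import *
w=shot("wrist");a=shot("side");b=shot("scene")
s=env.state();print(s["force"],s["gripper_width"],s["gripper_force"])
def cr(v,x,y,W,H): return cv2.resize(v["im"][y:y+H,x:x+W],(400,300),interpolation=cv2.INTER_CUBIC)
out=np.zeros((600,800,3),np.uint8)
out[:300,:400]=cr(b,266,190,80,60);out[:300,400:]=cr(a,320,175,80,60)
out[300:,:400]=cr(w,240,180,160,120);out=np.clip(out.astype(float)*1.8+15,0,255).astype(np.uint8); cv2.imwrite("pics/c3.png",out[:,:,::-1])
```

```text
[ 0.11485373  0.04511181 -1.01271249] 0.3189289648187348 0.0
```

View pics/c3.png

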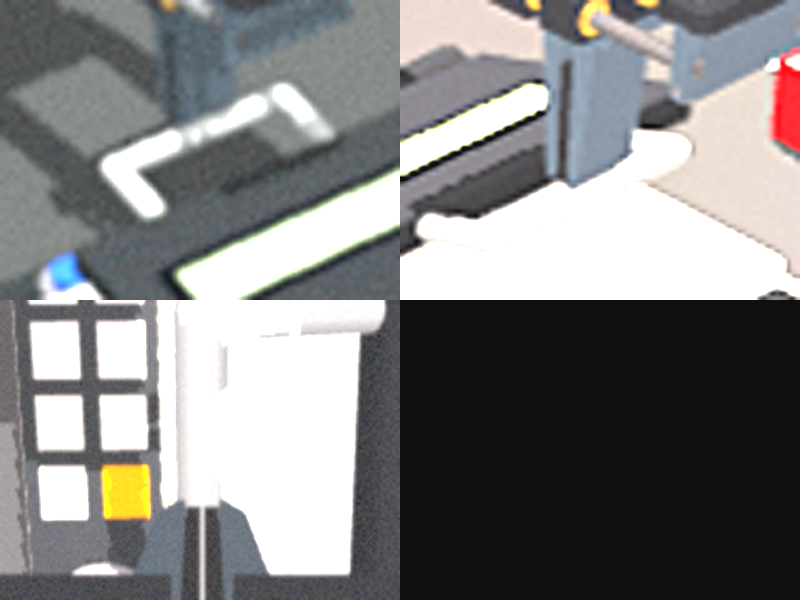

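Run:
```python
from h import *
a=shot("scene");b=shot("side");print(env.grasp_offset)
print(tri(a,(305,215),b,(355.5,212)),env.state()["ee_pos"])
for z in(108,116,124,130):print(z,proj(a,(490.8,-24.7,z)),proj(b,(490.8,-24.7,z)))
# bar line midpoints: bar center pixel at the scale center
for z in(100,105,110,124):
  c,s=np.cos(-.131),np.sin(-.131)
  r=(190**2-(z-75)**2)**.5; x=115-r
  P=[(559+c*x-s*y,-33+s*x+c*y,z) for y in(-55,55)]
  print(z,[proj(a,p).round(1) for p in P],[proj(b,p).round(1) for p in P])
```

```text
18.8
(array([491.92656349, -25.38103041, 128.65154786]), np.float64(6.905688223967715)) [490.78033393 -24.67099637 108.18719354]
108 [306.41347116 221.60430716] [356.90849491 220.41493816]
116 [306.33007564 219.04072897] [357.08209009 217.19996346]
124 [306.24617858 216.46173353] [357.25686492 213.96314166]
130 [306.18292392 214.51728553] [357.38872744 211.52105385]
100 [array([288.6, 230.6]), array([322.1, 216.3])] [array([375.7, 215.7]), array([339.6, 233.9])]
105 [array([288.6, 229.1]), array([322.3, 214.8])] [array([375.6, 213.6]), array([339.4, 231.8])]
110 [array([288.8, 227.6]), array([322.4, 213.4])] [array([375.5, 211.5]), array([339.2, 229.6])]
124 [array([289.2, 223.6]), array([323.1, 209.4])] [array([374.8, 205.3]), array([338.3, 223.2])]
```

Tips appear to be above the bar. I'll open, go 18 mm deeper and close again.

Emit:
send_rows([
  {"tx": 0,"ty": 0,"tz": 0,"rx": 0,"ry": 0,"rz": 0,"gripper": 0.12},
  {"tx": 0,"ty": 0,"tz": 0,"rx": 0,"ry": 0,"rz": 0,"gripper": 0.12},
  {"tx": 0,"ty": 0,"tz": 0,"rx": 0,"ry": 0,"rz": 0,"gripper": 0.12},
  {"tx": 0,"ty": 0,"tz": 0.018,"rx": 0,"ry": 0,"rz": 0,"gripper": 0.12},
  {"tx": 0,"ty": 0,"tz": 0.018,"rx": 0,"ry": 0,"rz": 0,"gripper": 0.12},
  {"tx": 0,"ty": 0,"tz": 0,"rx": 0,"ry": 0,"rz": 0,"gripper": 1},
  {"tx": 0,"ty": 0,"tz": 0,"rx": 0,"ry": 0,"rz": 0,"gripper": 1},
  {"tx": 0,"ty": 0,"tz": 0,"rx": 0,"ry": 0,"rz": 0,"gripper": 1},
  {"tx": 0,"ty": 0,"tz": 0,"rx": 0,"ry": 0,"rz": 0,"gripper": 1},
])

```text
time_s: 4.45
ee_pos: [491.0, -24.7, 90.4]
ee_rot: [180.0, 0.0, 82.5]
force: [0.1, -0.1, -0.1]
gripper_width: 11.5
gripper_force: 20.0
```

Bar gripped at 11.5 mm wide, so the real fingertips end about 20 mm short of the reported TCP. Next is the first half of the arc.

Emit:
send_rows([
  {"tx": 0,"ty": 0.0199,"tz": -0.0562,"rx": 0,"ry": 0,"rz": 0,"gripper": 1},
  {"tx": 0,"ty": 0.0284,"tz": -0.0524,"rx": 0,"ry": 0,"rz": 0,"gripper": 1},
  {"tx": 0,"ty": 0.0363,"tz": -0.0473,"rx": 0,"ry": 0,"rz": 0,"gripper": 1},
  {"tx": 0,"ty": 0.0433,"tz": -0.041,"rx": 0,"ry": 0,"rz": 0,"gripper": 1},
  {"tx": 0,"ty": 0,"tz": 0,"rx": 0,"ry": 0,"rz": 0,"gripper": 1},
], grip_force=25)

```text
time_s: 5.08
ee_pos: [553.5, -32.4, 190.4]
ee_rot: [-179.9, -0.1, 82.5]
force: [-4.4, 2.0, 9.0]
gripper_width: 11.4
gripper_force: 25.0
```

Emit:
send_rows([
  {"tx": 0,"ty": 0.0494,"tz": -0.0339,"rx": 0,"ry": 0,"rz": 0,"gripper": 1},
  {"tx": 0,"ty": 0.0539,"tz": -0.0257,"rx": 0,"ry": 0,"rz": 0,"gripper": 1},
  {"tx": 0,"ty": 0.0571,"tz": -0.0169,"rx": 0,"ry": 0,"rz": 0,"gripper": 1},
  {"tx": 0,"ty": 0.0591,"tz": -0.0078,"rx": 0,"ry": 0,"rz": 0,"gripper": 1},
  {"tx": 0,"ty": 0.0596,"tz": 0.0016,"rx": 0,"ry": 0,"rz": 0,"gripper": 1},
  {"tx": 0,"ty": 0,"tz": 0,"rx": 0,"ry": 0,"rz": 0,"gripper": 1},
])

```text
time_s: 5.82
ee_pos: [698.5, -50.3, 235.7]
ee_rot: [179.1, -0.2, 82.5]
force: [5.5, 1.8, 14.8]
gripper_width: 9.2
gripper_force: 25.7
```

Emit:
send_rows([
  {"tx": 0,"ty": 0,"tz": 0,"rx": 0,"ry": 0,"rz": 0,"gripper": 0.4},
  {"tx": 0,"ty": 0,"tz": 0,"rx": 0,"ry": 0,"rz": 0,"gripper": 0.4},
  {"tx": 0,"ty": 0,"tz": 0,"rx": 0,"ry": 0,"rz": 0,"gripper": 0.4},
])

```text
time_s: 6.2
ee_pos: [691.8, -51.3, 229.1]
ee_rot: [-179.9, 0.0, 82.5]
force: [-0.1, 0.3, 0.2]
gripper_width: 27.3
gripper_force: 0.0
```

Run:
```python
from h import *
s=env.state();print(s["ee_pos"],s["force"],s["gripper_width"])
a=shot("side");b=shot("scene");w=shot("wrist")
def cr(v,x,y,W,H): return cv2.resize(v["im"][y:y+H,x:x+W],(400,300),interpolation=cv2.INTER_CUBIC)
out=np.zeros((600,800,3),np.uint8)
out[:300,:400]=cr(b,266,150,160,120);out[:300,400:]=cr(a,240,120,160,120)
out[300:,:400]=cr(w,0,0,640,480); cv2.imwrite("pics/c4.png",out[:,:,::-1])
```

```text
[691.80051741 -51.27877889 229.14119801] [-0.12452764  0.31384328  0.15587872] 27.27902400580339
```

View pics/c4.png

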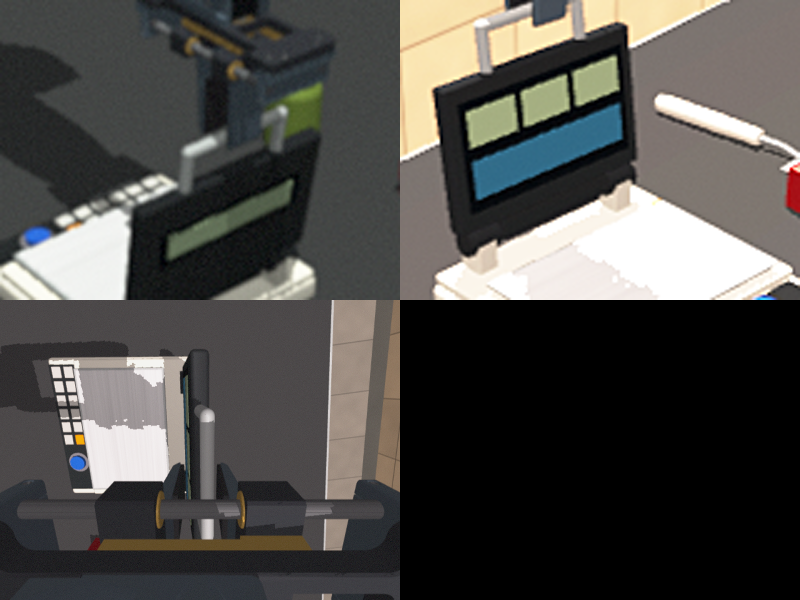

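Display is roughly upright (near 1.6–1.7 rad), with the bar between the open fingers. I'll triangulate the bar to get the angle.

```bash
cat >> h.py <<'E'
c_,s_=np.cos(-.131),np.sin(-.131)
def toscale(p): d=np.array(p)-[559,-33,0]; return np.array([c_*d[0]+s_*d[1],-s_*d[0]+c_*d[1],d[2]])
def toworld(p): return np.array([559+c_*p[0]-s_*p[1],-33+s_*p[0]+c_*p[1],p[2]])
E
python3 - <<'E'
from h import *
a=shot("side");b=shot("scene");w=shot("wrist")
print(toscale(env.state()["ee_pos"]))
for bu,au in(((340.4,210.8),(312,122)),((378.8,194.8),(272,130.8))):
    p,e=tri(b,bu,a,au);print(toscale(p),e)
for th in(1.55,1.6,1.65,1.7,1.75,1.833):
    P=[toworld((115-190*np.cos(th),y,75+190*np.sin(th))) for y in(-55,55)]
    print(th,[proj(v,p).round(1) for v in(b,a,w) for p in P])
E
```

```text
[134.59705878  -0.70872365 229.70558069]
[128.82946676 -48.77331268 255.84140284] 0.943072900690102
[138.13999341  57.73612139 261.90017618] 0.046051360256123636
1.55 [array([333. , 204.9]), array([370. , 189.4]), array([319.3, 119.8]), array([281., 133.]), array([280.5, 381.3]), array([272.9, 188.2])]
1.6 [array([335.6, 206.7]), array([372.8, 191. ]), array([316.4, 118.6]), array([278.2, 131.6]), array([297.2, 381.2]), array([292.6, 188.1])]
1.65 [array([338.4, 208.6]), array([375.6, 192.8]), array([313.5, 117.5]), array([275.3, 130.5]), array([313.8, 380.6]), array([312.3, 188. ])]
1.7 [array([341.1, 210.8]), array([378.3, 194.8]), array([310.7, 116.7]), array([272.6, 129.6]), array([330.2, 379.4]), array([331.8, 187.7])]
1.75 [array([343.8, 213.1]), array([381.1, 197. ]), array([307.9, 116.2]), array([269.8, 128.9]), array([346.4, 377.7]), array([350.9, 187.3])]
1.833 [array([348.3, 217.4]), array([385.7, 201. ]), array([303.4, 115.6]), array([265.5, 128.3]), array([372.1, 373.8]), array([381.1, 186.4])]
```

Emit:
send_rows([
  {"tx": 0,"ty": 0.01,"tz": 0.014,"rx": 0,"ry": 0,"rz": 0,"gripper": 0.4},
  {"tx": 0,"ty": 0,"tz": 0,"rx": 0,"ry": 0,"rz": 0,"gripper": 1},
  {"tx": 0,"ty": 0,"tz": 0,"rx": 0,"ry": 0,"rz": 0,"gripper": 1},
  {"tx": 0,"ty": 0,"tz": 0,"rx": 0,"ry": 0,"rz": 0,"gripper": 1},
  {"tx": 0,"ty": 0.0165,"tz": 0.002,"rx": 0,"ry": 0,"rz": 0,"gripper": 1},
  {"tx": 0,"ty": 0.0165,"tz": 0.003,"rx": 0,"ry": 0,"rz": 0,"gripper": 1},
  {"tx": 0,"ty": 0.0165,"tz": 0.004,"rx": 0,"ry": 0,"rz": 0,"gripper": 1},
  {"tx": 0,"ty": 0,"tz": 0,"rx": 0,"ry": 0,"rz": 0,"gripper": 1},
  {"tx": 0,"ty": 0,"tz": 0,"rx": 0,"ry": 0,"rz": 0,"gripper": 0.3},
  {"tx": 0,"ty": 0,"tz": 0,"rx": 0,"ry": 0,"rz": 0,"gripper": 0.3},
  {"tx": 0,"ty": 0,"tz": 0,"rx": 0,"ry": 0,"rz": 0,"gripper": 0.3},
])

```text
time_s: 7.88
ee_pos: [722.5, -55.2, 219.0]
ee_rot: [179.9, 0.0, 82.5]
force: [0.9, 0.6, -0.1]
gripper_width: 31.8
gripper_force: 0.0
```

Run:
```python
from h import *
s=env.state();print(toscale(s["ee_pos"]),s["force"],s["gripper_width"])
b=shot("scene","s5.png");a=shot("side","d5.png");w=shot("wrist","w5.png")
# bright bar pixels near expected bar in the scene view and side view; report intensity-weighted location along row/col
for nm,v,rows in(("wrist",w,(200,215,230)),):
    g=v["im"].astype(int)
    for r in rows:
        row=g[r].min(1); i=np.where(row[250:480]>115)[0]+250; print(nm,r,i.min() if len(i) else None,i.max() if len(i) else None,len(i))
for th in(1.75,1.8,1.833,1.87):
    out=[]
    for y in(50,40,30):
        out.append(proj(w,toworld((115-190*np.cos(th),y,75+190*np.sin(th)))).round(1))
    print(th,out)
def cr(v,x,y,W,H): return cv2.resize(v["im"][y:y+H,x:x+W],(400,300),interpolation=cv2.INTER_CUBIC)
out=np.zeros((600,800,3),np.uint8)
out[:300,:400]=cr(b,286,160,120,90);out[:300,400:]=cr(a,240,110,120,90)
out[300:,:400]=cr(w,200,120,320,240);out[300:,400:]=cr(w,0,0,640,480); cv2.imwrite("pics/c5.png",out[:,:,::-1])
```

```text
[164.9569      -0.70779729 218.97200804] [ 0.94267722  0.64516129 -0.09497566] 31.768334111963025
wrist 200 250 327 27
wrist 215 250 326 27
wrist 230 250 325 25
1.75 [array([287.6, 201.2]), array([288.2, 222.3]), array([288.8, 242.6])]
1.8 [array([307.8, 200.5]), array([308.1, 221.3]), array([308.3, 241.4])]
1.833 [array([320.8, 200. ]), array([320.8, 220.6]), array([320.8, 240.5])]
1.87 [array([334.9, 199.3]), array([334.7, 219.7]), array([334.4, 239.4])]
```

View pics/c5.png

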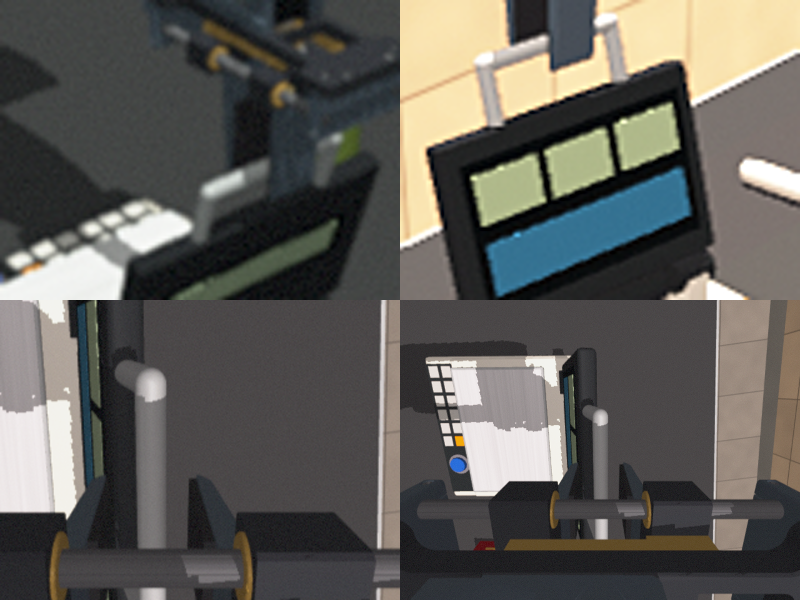

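Bar sits at wrist x≈320, as predicted for 1.833 rad, and the side view agrees. Now I'll retract up and go towards the box.

Emit:
send_rows([
  {"tx": 0,"ty": 0,"tz": -0.05,"rx": 0,"ry": 0,"rz": 0,"gripper": 0.3},
  {"tx": 0,"ty": 0,"tz": -0.1,"rx": 0,"ry": 0,"rz": 0,"gripper": 0.3},
  {"tx": 0,"ty": 0,"tz": -0.05,"rx": 0,"ry": 0,"rz": 0,"gripper": 0.3},
  {"tx": -0.0863,"ty": -0.0757,"tz": 0,"rx": 0,"ry": 0,"rz": 0,"gripper": -1},
  {"tx": -0.0863,"ty": -0.0757,"tz": 0,"rx": 0,"ry": 0,"rz": 0,"gripper": -1},
  {"tx": -0.0863,"ty": -0.0757,"tz": 0,"rx": 0,"ry": 0,"rz": 0,"gripper": -1},
  {"tx": -0.0863,"ty": -0.0757,"tz": 0,"rx": 0,"ry": 0,"rz": 0,"gripper": -1},
  {"tx": -0.0863,"ty": -0.0757,"tz": 0,"rx": 0,"ry": 0,"rz": 0,"gripper": -1},
  {"tx": -0.0863,"ty": -0.0757,"tz": 0,"rx": 0,"ry": 0,"rz": 0,"gripper": -1},
  {"tx": -0.0863,"ty": -0.0757,"tz": 0,"rx": 0,"ry": 0,"rz": 0,"gripper": -1},
])

```text
time_s: 9.28
ee_pos: [418.4, -321.1, 318.8]
ee_rot: [179.9, 0.0, 82.5]
force: [-0.1, -1.3, 0.8]
gripper_width: 91.1
gripper_force: 0.0
```

Emit:
send_rows([
  {"tx": 0,"ty": 0,"tz": 0.0178,"rx": 0,"ry": 0,"rz": 0.3204,"gripper": -1},
  {"tx": 0,"ty": 0,"tz": 0.0178,"rx": 0,"ry": 0,"rz": 0.3204,"gripper": -1},
  {"tx": 0,"ty": 0,"tz": 0.0178,"rx": 0,"ry": 0,"rz": 0.3204,"gripper": -1},
  {"tx": 0,"ty": 0,"tz": 0.0178,"rx": 0,"ry": 0,"rz": 0.3204,"gripper": -1},
  {"tx": 0,"ty": 0,"tz": 0.0178,"rx": 0,"ry": 0,"rz": 0.3204,"gripper": -1},
  {"tx": 0,"ty": 0,"tz": 0.0178,"rx": 0,"ry": 0,"rz": 0.3204,"gripper": -1},
  {"tx": 0,"ty": 0,"tz": 0.0178,"rx": 0,"ry": 0,"rz": 0.3204,"gripper": -1},
  {"tx": 0,"ty": 0,"tz": 0.0178,"rx": 0,"ry": 0,"rz": 0.3204,"gripper": -1},
  {"tx": 0,"ty": 0,"tz": 0.0178,"rx": 0,"ry": 0,"rz": 0.3204,"gripper": -1},
  {"tx": 0,"ty": 0,"tz": 0,"rx": 0,"ry": 0,"rz": 0,"gripper": -1},
])

```text
time_s: 10.52
ee_pos: [419.6, -319.8, 238.0]
ee_rot: [-180.0, 0.0, -3.9]
force: [-0.2, 0.4, -0.7]
gripper_width: 91.0
gripper_force: 0.0
```

Run:
```python
from h import *
s=env.state();print(s["ee_pos"],s["ee_rot"],s["qpos"],s["gripper_width"])
w=shot("wrist","w6.png")
hsv=cv2.cvtColor(w["im"],cv2.COLOR_RGB2HSV)
m=cv2.inRange(hsv,(0,150,50),(10,255,255))|cv2.inRange(hsv,(170,150,50),(180,255,255))
n,l,st,c=cv2.connectedComponentsWithStats(m)
for i in range(1,n):
    if st[i,4]>100:print(st[i],c[i])
ys,xs=np.where(m>0); pts=np.array([xs,ys]).T.astype(np.float32)
hull=cv2.convexHull(pts).reshape(-1,2); ap=cv2.approxPolyDP(hull.reshape(-1,1,2),6,True).reshape(-1,2)
for u in ap: print(u,onz(w,u,45)[:2].round(1),onz(w,u,0)[:2].round(1))
```

```text
[ 419.57303344 -319.79189169  237.96653018] [-1.79966972e+02  4.42973231e-02 -3.89797861e+00] [-3.85645225e+01  1.23021941e+01  9.01870227e+01  2.01575260e-03
  7.75660030e+01  5.53330339e+01] 91.03921246374685
[ 288   64   67  162 1024] [318.625      143.27050781]
[351.  69.] [ 567.4 -362.8] [ 575.5 -367. ]
[338. 225.] [ 400.1 -339.9] [ 389.  -341.6]
[290. 222.] [ 407.7 -283.4] [ 397.5 -278.6]
[299.  65.] [ 574.9 -308.6] [ 583.9 -306.7]
```

Emit:
send_rows([
  {"tx": 0,"ty": 0,"tz": 0,"rx": 0,"ry": 0,"rz": 0.143,"gripper": -1},
  {"tx": 0.0678,"ty": -0.0058,"tz": 0.05,"rx": 0,"ry": 0,"rz": 0,"gripper": -1},
  {"tx": 0.0678,"ty": -0.0058,"tz": 0.05,"rx": 0,"ry": 0,"rz": 0,"gripper": -1},
  {"tx": 0,"ty": 0,"tz": 0.09,"rx": 0,"ry": 0,"rz": 0,"gripper": -1},
  {"tx": 0,"ty": 0,"tz": 0.09,"rx": 0,"ry": 0,"rz": 0,"gripper": -1},
  {"tx": 0,"ty": 0,"tz": 0.08,"rx": 0,"ry": 0,"rz": 0,"gripper": -1},
  {"tx": 0,"ty": 0,"tz": 0.04,"rx": 0,"ry": 0,"rz": 0,"gripper": -1},
  {"tx": 0,"ty": 0,"tz": 0.04,"rx": 0,"ry": 0,"rz": 0,"gripper": -1},
  {"tx": 0,"ty": 0,"tz": 0,"rx": 0,"ry": 0,"rz": 0,"gripper": -1},
], grip_force=8)

```text
time_s: 11.7
ee_pos: [487.3, -323.7, 17.5]
ee_rot: [-179.9, 0.1, -8.2]
force: [0.0, 0.1, -0.5]
gripper_width: 91.0
gripper_force: 0.0
```

Emit:
send_rows([
  {"tx": 0,"ty": 0,"tz": 0.015,"rx": 0,"ry": 0,"rz": 0,"gripper": -1},
  {"tx": 0,"ty": 0,"tz": 0.015,"rx": 0,"ry": 0,"rz": 0,"gripper": -1},
  {"tx": 0,"ty": 0,"tz": 0,"rx": 0,"ry": 0,"rz": 0,"gripper": -1},
  {"tx": 0,"ty": 0,"tz": 0,"rx": 0,"ry": 0,"rz": 0,"gripper": 0.6},
  {"tx": 0,"ty": 0,"tz": 0,"rx": 0,"ry": 0,"rz": 0,"gripper": 0.6},
  {"tx": 0,"ty": 0,"tz": 0,"rx": 0,"ry": 0,"rz": 0,"gripper": 0.6},
  {"tx": 0,"ty": 0,"tz": 0,"rx": 0,"ry": 0,"rz": 0,"gripper": 0.6},
  {"tx": 0,"ty": 0,"tz": 0,"rx": 0,"ry": 0,"rz": 0,"gripper": 0.6},
])

```text
time_s: 12.7
ee_pos: [487.9, -324.1, 3.5]
ee_rot: [180.0, -0.0, -8.3]
force: [-0.8, 0.1, 1.0]
gripper_width: 60.2
gripper_force: 8.0
```

Emit:
send_rows([
  {"tx": 0,"ty": 0,"tz": -0.05,"rx": 0,"ry": 0,"rz": 0,"gripper": 0.6},
  {"tx": 0,"ty": 0,"tz": -0.1,"rx": 0,"ry": 0,"rz": 0,"gripper": 0.6},
  {"tx": 0,"ty": 0,"tz": -0.1,"rx": 0,"ry": 0,"rz": 0,"gripper": 0.6},
  {"tx": 0,"ty": 0,"tz": -0.05,"rx": 0,"ry": 0,"rz": -0.2,"gripper": 0.6},
  {"tx": 0,"ty": 0,"tz": 0,"rx": 0,"ry": 0,"rz": -0.33,"gripper": 0.6},
  {"tx": 0,"ty": 0,"tz": 0,"rx": 0,"ry": 0,"rz": -0.33,"gripper": 0.6},
  {"tx": 0,"ty": 0,"tz": 0,"rx": 0,"ry": 0,"rz": -0.33,"gripper": 0.6},
  {"tx": 0,"ty": 0,"tz": 0,"rx": 0,"ry": 0,"rz": -0.33,"gripper": 0.6},
  {"tx": 0,"ty": 0,"tz": 0,"rx": 0,"ry": 0,"rz": -0.33,"gripper": 0.6},
  {"tx": 0,"ty": 0,"tz": 0,"rx": 0,"ry": 0,"rz": -0.33,"gripper": 0.6},
  {"tx": 0,"ty": 0,"tz": 0,"rx": 0,"ry": 0,"rz": -0.33,"gripper": 0.6},
  {"tx": 0,"ty": 0,"tz": 0,"rx": 0,"ry": 0,"rz": -0.33,"gripper": 0.6},
])

```text
time_s: 14.2
ee_pos: [487.6, -324.0, 153.1]
ee_rot: [-180.0, -0.0, 77.2]
force: [0.4, -0.0, -0.5]
gripper_width: 60.0
gripper_force: 8.0
```

Emit:
send_rows([
  {"tx": 0,"ty": 0,"tz": 0,"rx": 0,"ry": 0,"rz": -0.187,"gripper": 0.6},
  {"tx": 0.056,"ty": 0.006,"tz": 0,"rx": 0,"ry": 0,"rz": 0,"gripper": 0.6},
  {"tx": 0.08,"ty": 0.009,"tz": 0,"rx": 0,"ry": 0,"rz": 0,"gripper": 0.6},
  {"tx": 0.08,"ty": 0.009,"tz": 0,"rx": 0,"ry": 0,"rz": 0,"gripper": 0.6},
  {"tx": 0.08,"ty": 0.009,"tz": 0,"rx": 0,"ry": 0,"rz": 0,"gripper": 0.6},
  {"tx": 0.08,"ty": 0.009,"tz": 0,"rx": 0,"ry": 0,"rz": 0,"gripper": 0.6},
  {"tx": 0.08,"ty": 0.009,"tz": 0,"rx": 0,"ry": 0,"rz": 0,"gripper": 0.6},
  {"tx": 0.08,"ty": 0.009,"tz": 0,"rx": 0,"ry": 0,"rz": 0,"gripper": 0.6},
  {"tx": 0.06,"ty": 0.005,"tz": 0,"rx": 0,"ry": 0,"rz": 0,"gripper": 0.6},
  {"tx": 0,"ty": 0,"tz": 0,"rx": 0,"ry": 0,"rz": 0,"gripper": 0.6},
  {"tx": 0,"ty": 0,"tz": 0,"rx": 0,"ry": 0,"rz": 0,"gripper": 0.6},
])

```text
time_s: 15.58
ee_pos: [558.6, -33.4, 153.2]
ee_rot: [-180.0, 0.0, 82.5]
force: [0.5, 0.7, -0.2]
gripper_width: 60.1
gripper_force: 8.0
```

Run:
```python
from h import *
s=env.state();print(s["ee_pos"],s["ee_rot"],toscale(s["ee_pos"]),s["gripper_width"],s["force"])
# pan outline in the scene/side for the y-ends of box: red mask bounds projected
for n in("scene","side"):
    v=shot(n,n+"7.png");hsv=cv2.cvtColor(v["im"],cv2.COLOR_RGB2HSV)
    m=cv2.inRange(hsv,(0,150,50),(10,255,255))|cv2.inRange(hsv,(170,150,50),(180,255,255))
    k,l,st,c=cv2.connectedComponentsWithStats(m)
    for i in range(1,k):
        if st[i,4]>100 and 250<c[i][0]<420: print(n,st[i],c[i])
    z=s["ee_pos"][2]-3
    print([proj(v,toworld((x,y,z+h))).round(0).tolist() for x in(-30,30) for y in(-85,85) for h in(0,45)])
```

```text
[558.58681421 -33.4038993  153.19251969] [-1.79975499e+02  3.76414546e-02  8.25213869e+01] [ -0.35688591  -0.45441125 153.19251969] 60.11517147321858 [ 0.45843628  0.67455239 -0.19916011]
scene [286 198  70  38 798] [317.37593985 219.16290727]
[[288.0, 226.0], [287.0, 210.0], [341.0, 203.0], [341.0, 188.0], [302.0, 236.0], [302.0, 221.0], [356.0, 213.0], [356.0, 197.0]]
side [ 296  160   78   50 1284] [331.92601246 190.3076324 ]
[[372.0, 184.0], [373.0, 166.0], [315.0, 210.0], [315.0, 191.0], [353.0, 174.0], [353.0, 156.0], [296.0, 199.0], [296.0, 180.0]]
```

Emit:
send_rows([
  {"tx": 0,"ty": 0.001,"tz": 0.05,"rx": 0,"ry": 0,"rz": 0,"gripper": 0.6},
  {"tx": 0.001,"ty": 0,"tz": 0.06,"rx": 0,"ry": 0,"rz": 0,"gripper": 0.6},
  {"tx": 0,"ty": 0,"tz": 0.04,"rx": 0,"ry": 0,"rz": 0,"gripper": 0.6},
  {"tx": 0,"ty": 0,"tz": 0.01,"rx": 0,"ry": 0,"rz": 0,"gripper": 0.6},
  {"tx": 0,"ty": 0,"tz": 0.008,"rx": 0,"ry": 0,"rz": 0,"gripper": 0.6},
  {"tx": 0,"ty": 0,"tz": 0.006,"rx": 0,"ry": 0,"rz": 0,"gripper": 0.6},
  {"tx": 0,"ty": 0,"tz": 0.004,"rx": 0,"ry": 0,"rz": 0,"gripper": 0.6},
  {"tx": 0,"ty": 0,"tz": 0,"rx": 0,"ry": 0,"rz": 0,"gripper": 0.6},
])

```text
time_s: 16.68
ee_pos: [559.6, -32.4, 64.6]
ee_rot: [180.0, -0.0, 82.5]
force: [0.3, -0.3, -1.2]
gripper_width: 60.3
gripper_force: 8.0
```

Emit:
send_rows([
  {"tx": 0,"ty": 0,"tz": 0.003,"rx": 0,"ry": 0,"rz": 0,"gripper": 0.6},
  {"tx": 0,"ty": 0,"tz": 0.002,"rx": 0,"ry": 0,"rz": 0,"gripper": 0.6},
  {"tx": 0,"ty": 0,"tz": 0.002,"rx": 0,"ry": 0,"rz": 0,"gripper": 0.6},
  {"tx": 0,"ty": 0,"tz": 0,"rx": 0,"ry": 0,"rz": 0,"gripper": 0.6},
])

```text
time_s: 17.18
ee_pos: [559.5, -32.4, 61.5]
ee_rot: [180.0, -0.0, 82.5]
force: [-2.4, 0.4, 4.6]
gripper_width: 60.2
gripper_force: 8.0
```

Contact felt. Releasing and rising.

Emit:
send_rows([
  {"tx": 0,"ty": 0,"tz": 0,"rx": 0,"ry": 0,"rz": 0,"gripper": -0.8},
  {"tx": 0,"ty": 0,"tz": 0,"rx": 0,"ry": 0,"rz": 0,"gripper": -0.8},
  {"tx": 0,"ty": 0,"tz": 0,"rx": 0,"ry": 0,"rz": 0,"gripper": -0.8},
  {"tx": 0,"ty": 0,"tz": -0.05,"rx": 0,"ry": 0,"rz": 0,"gripper": -0.8},
  {"tx": 0,"ty": 0,"tz": -0.1,"rx": 0,"ry": 0,"rz": 0,"gripper": -0.8},
  {"tx": 0,"ty": 0,"tz": -0.1,"rx": 0,"ry": 0,"rz": 0,"gripper": -0.8},
  {"tx": 0,"ty": 0,"tz": 0,"rx": 0,"ry": 0,"rz": 0,"gripper": 1},
])

```text
time_s: 18.05
ee_pos: [562.3, -32.6, 190.2]
ee_rot: [179.5, -0.0, 82.5]
force: [-0.0, 0.1, -0.2]
gripper_width: 74.6
gripper_force: 0.0
```

Run:
```python
from h import *
s=env.state();print(s["ee_pos"],s["gripper_width"],s["force"])
for n in("scene","side"):
    v=shot(n,n+"8.png");hsv=cv2.cvtColor(v["im"],cv2.COLOR_RGB2HSV)
    m=cv2.inRange(hsv,(0,150,50),(10,255,255))|cv2.inRange(hsv,(170,150,50),(180,255,255))
    k,l,st,c=cv2.connectedComponentsWithStats(m)
    for i in range(1,k):
        if st[i,4]>100 and 250<c[i][0]<420: print(n,st[i],c[i])
    P=np.array([proj(v,toworld((x,y,58+h))) for x in(-30,30) for y in(-85,85) for h in(0,45)]); print(P.min(0),P.max(0))
    m=cv2.inRange(hsv,(95,150,120),(115,255,255)); k,l,st,c=cv2.connectedComponentsWithStats(m)
    for i in range(1,k):
        if st[i,4]>20: print("blue",n,st[i],c[i],onz(v,c[i],46))
```

```text
[562.26510832 -32.62868458 190.2218828 ] 74.60849059227651 [-0.0173097   0.06111337 -0.17068165]
scene [288 241  35  24 372] [304.68010753 253.8844086 ]
[288.6235045  218.37076378] [355.64251402 266.86132327]
blue scene [276 241  10   7  49] [280.20408163 243.36734694] [447.01197555 -82.13014245  46.        ]
side [ 296  194   75   53 1211] [331.63666391 226.37241949]
[296.02976513 192.73730558] [370.72258577 247.28556825]
blue side [266 161  61  38 920] [295.99130435 178.99565217] [ 791.98255929 -167.7710971    46.        ]
blue side [380 238  12  10  90] [385.64444444 242.61111111] [445.62154439 -74.17805091  46.        ]
```

Box is placed well. Now over the tare key, turned 90° so the gripper body clears the box.

Emit:
send_rows([
  {"tx": -0.04,"ty": -0.07,"tz": 0,"rx": 0,"ry": 0,"rz": 0,"gripper": 1},
  {"tx": -0.04,"ty": -0.07,"tz": 0,"rx": 0,"ry": 0,"rz": 0,"gripper": 1},
  {"tx": -0.04,"ty": -0.069,"tz": 0,"rx": 0,"ry": 0,"rz": 0,"gripper": 1},
  {"tx": 0,"ty": 0,"tz": 0,"rx": 0,"ry": 0,"rz": 0.333,"gripper": 1},
  {"tx": 0,"ty": 0,"tz": 0,"rx": 0,"ry": 0,"rz": 0.333,"gripper": 1},
  {"tx": 0,"ty": 0,"tz": 0,"rx": 0,"ry": 0,"rz": 0.333,"gripper": 1},
  {"tx": 0,"ty": 0,"tz": 0,"rx": 0,"ry": 0,"rz": 0.333,"gripper": 1},
  {"tx": 0,"ty": 0,"tz": 0,"rx": 0,"ry": 0,"rz": 0.333,"gripper": 1},
  {"tx": 0,"ty": 0,"tz": 0,"rx": 0,"ry": 0,"rz": 0.333,"gripper": 1},
  {"tx": 0,"ty": 0,"tz": 0,"rx": 0,"ry": 0,"rz": 0.333,"gripper": 1},
  {"tx": 0,"ty": 0,"tz": 0,"rx": 0,"ry": 0,"rz": 0.333,"gripper": 1},
  {"tx": 0,"ty": 0,"tz": 0,"rx": 0,"ry": 0,"rz": 0.333,"gripper": 1},
])

```text
time_s: 19.65
ee_pos: [446.7, -78.0, 183.8]
ee_rot: [-180.0, 0.3, -7.7]
force: [0.5, -0.2, 0.1]
gripper_width: 0.4
gripper_force: 0.0
```

Emit:
send_rows([
  {"tx": 0,"ty": 0,"tz": 0.08,"rx": 0,"ry": 0,"rz": 0,"gripper": 1},
  {"tx": 0,"ty": 0,"tz": 0.08,"rx": 0,"ry": 0,"rz": 0,"gripper": 1},
  {"tx": 0,"ty": 0,"tz": 0.05,"rx": 0,"ry": 0,"rz": 0,"gripper": 1},
  {"tx": 0,"ty": 0,"tz": 0.03,"rx": 0,"ry": 0,"rz": 0,"gripper": 1},
  {"tx": 0,"ty": 0,"tz": 0,"rx": 0,"ry": 0,"rz": 0,"gripper": 1},
  {"tx": 0,"ty": 0,"tz": 0,"rx": 0,"ry": 0,"rz": 0,"gripper": 1},
])

```text
time_s: 20.4
ee_pos: [447.8, -78.2, 65.6]
ee_rot: [-180.0, 0.0, -7.4]
force: [-0.9, 0.6, -0.0]
gripper_width: 0.7
gripper_force: 0.0
```

Run:
```python
from h import *
s=env.state();print(s["ee_pos"],s["ee_rot"],s["gripper_width"],s["force"],toscale(s["ee_pos"]))
v=shot("side","d9.png")
for z in(46,38):print(z,proj(v,(448,-78.5,z)))
print("tip exp",proj(v,np.array(s["ee_pos"])+[0,0,20]))
b=v["im"][185:275,320:440];b=cv2.resize(b,(800,600),interpolation=cv2.INTER_CUBIC);cv2.imwrite("pics/c9.png",b[:,:,::-1])
```

```text
[447.81620785 -78.23003967  65.64701125] [-1.79995449e+02  4.24230685e-02 -7.39885792e+00] 0.6661116975750798 [-0.89794577  0.62994178 -0.00376384] [-104.3229403   -59.36595197   65.64701125]
46 [385.86972309 241.39240013]
38 [385.60907277 244.40888292]
tip exp [387.18642897 226.22799584]
```

View pics/c9.png

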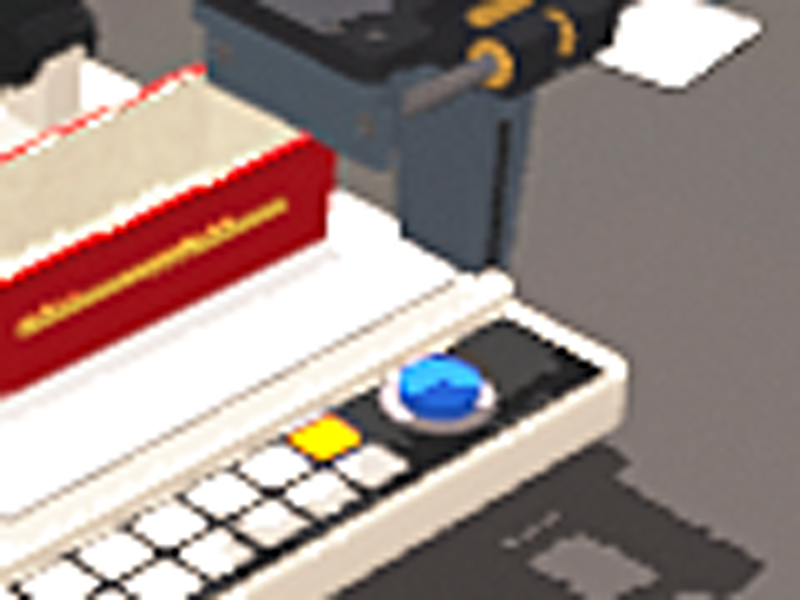

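The tip is above the key and the box sits across the pan. I'll lower the rest carefully.

Emit:
send_rows([
  {"tx": 0,"ty": 0,"tz": 0.04,"rx": 0,"ry": 0,"rz": 0,"gripper": 1},
  {"tx": 0,"ty": 0,"tz": 0.03,"rx": 0,"ry": 0,"rz": 0,"gripper": 1},
  {"tx": 0,"ty": 0,"tz": 0,"rx": 0,"ry": 0,"rz": 0,"gripper": 1},
  {"tx": 0,"ty": 0,"tz": 0,"rx": 0,"ry": 0,"rz": 0,"gripper": 1},
])

```text
time_s: 20.95
ee_pos: [448.8, -78.4, 31.7]
ee_rot: [180.0, -0.1, -7.4]
force: [0.4, -0.0, 1.2]
gripper_width: 0.7
gripper_force: 0.0
```

Emit:
send_rows([
  {"tx": 0,"ty": 0,"tz": 0.005,"rx": 0,"ry": 0,"rz": 0,"gripper": 1},
  {"tx": 0,"ty": 0,"tz": 0,"rx": 0,"ry": 0,"rz": 0,"gripper": 1},
])

```text
time_s: 21.2
ee_pos: [448.2, -78.3, 28.6]
ee_rot: [180.0, -0.0, -7.4]
force: [-0.6, -0.3, 0.2]
gripper_width: 0.7
gripper_force: 0.0
```

Emit:
send_rows([
  {"tx": 0,"ty": 0,"tz": 0.005,"rx": 0,"ry": 0,"rz": 0,"gripper": 1},
  {"tx": 0,"ty": 0,"tz": 0,"rx": 0,"ry": 0,"rz": 0,"gripper": 1},
])

```text
time_s: 21.45
ee_pos: [447.9, -78.3, 25.7]
ee_rot: [-180.0, 0.0, -7.4]
force: [-0.9, -0.9, 0.0]
gripper_width: 0.9
gripper_force: 0.0
```

Emit:
send_rows([
  {"tx": 0,"ty": 0,"tz": 0.005,"rx": 0,"ry": 0,"rz": 0,"gripper": 1},
  {"tx": 0,"ty": 0,"tz": 0,"rx": 0,"ry": 0,"rz": 0,"gripper": 1},
])

```text
time_s: 21.7
ee_pos: [447.8, -78.2, 23.2]
ee_rot: [-180.0, 0.0, -7.4]
force: [-0.1, 0.2, 0.7]
gripper_width: 0.5
gripper_force: 0.0
```

Emit:
send_rows([
  {"tx": 0,"ty": 0,"tz": 0.004,"rx": 0,"ry": 0,"rz": 0,"gripper": 1},
  {"tx": 0,"ty": 0,"tz": 0,"rx": 0,"ry": 0,"rz": 0,"gripper": 1},
])

```text
time_s: 21.95
ee_pos: [447.9, -78.2, 21.2]
ee_rot: [-180.0, 0.0, -7.4]
force: [-0.0, 0.1, -0.0]
gripper_width: 0.1
gripper_force: 0.0
```

Emit:
send_rows([
  {"tx": 0,"ty": 0,"tz": 0.003,"rx": 0,"ry": 0,"rz": 0,"gripper": 1},
  {"tx": 0,"ty": 0,"tz": 0,"rx": 0,"ry": 0,"rz": 0,"gripper": 1},
])

```text
time_s: 22.2
ee_pos: [448.0, -78.2, 19.8]
ee_rot: [-180.0, 0.0, -7.4]
force: [0.0, -0.4, -0.7]
gripper_width: 0.5
gripper_force: 0.0
```

Emit:
send_rows([
  {"tx": 0,"ty": 0,"tz": 0.003,"rx": 0,"ry": 0,"rz": 0,"gripper": 1},
  {"tx": 0,"ty": 0,"tz": 0,"rx": 0,"ry": 0,"rz": 0,"gripper": 1},
])

```text
time_s: 22.45
ee_pos: [448.0, -78.2, 18.3]
ee_rot: [-180.0, 0.0, -7.4]
force: [-0.5, -0.5, -0.6]
gripper_width: 0.3
gripper_force: 0.0
```

Emit:
send_rows([
  {"tx": 0,"ty": 0,"tz": 0.003,"rx": 0,"ry": 0,"rz": 0,"gripper": 1},
  {"tx": 0,"ty": 0,"tz": 0,"rx": 0,"ry": 0,"rz": 0,"gripper": 1},
])

```text
time_s: 22.7
ee_pos: [448.0, -78.3, 16.8]
ee_rot: [-180.0, 0.0, -7.4]
force: [0.5, 0.4, 1.1]
gripper_width: 0.6
gripper_force: 0.0
```

Emit:
send_rows([
  {"tx": 0,"ty": 0,"tz": 0.003,"rx": 0,"ry": 0,"rz": 0,"gripper": 1},
  {"tx": 0,"ty": 0,"tz": 0,"rx": 0,"ry": 0,"rz": 0,"gripper": 1},
])

```text
time_s: 22.95
ee_pos: [448.2, -78.3, 15.5]
ee_rot: [180.0, -0.0, -7.4]
force: [0.1, -0.5, 2.9]
gripper_width: 0.3
gripper_force: 1.1
```

Emit:
send_rows([
  {"tx": 0,"ty": 0,"tz": 0.003,"rx": 0,"ry": 0,"rz": 0,"gripper": 1},
  {"tx": 0,"ty": 0,"tz": 0,"rx": 0,"ry": 0,"rz": 0,"gripper": 1},
])

```text
time_s: 23.2
ee_pos: [448.2, -78.3, 14.0]
ee_rot: [180.0, -0.0, -7.4]
force: [0.0, 0.3, 3.2]
gripper_width: 0.8
gripper_force: 1.5
```

Run:
```python
from h import *
s=env.state();print(s["ee_pos"],s["force"])
v=shot("side","d10.png")
im=v["im"]
for r in range(222,250): print(r,' '.join('%3d/%3d/%3d'%tuple(im[r,c]) for c in range(376,400,3)))
```

```text
[448.18553069 -78.30019507  13.9599337 ] [0.01800783 0.26702887 3.16907135]
222  74/ 81/ 90 117/110/110  95/ 86/ 86  64/ 71/ 77  73/ 80/ 89  75/ 82/ 91  82/ 93/102  94/ 97/100
223  75/ 83/ 91 105/ 97/ 97  65/ 70/ 76  77/ 84/ 94  74/ 81/ 90  74/ 81/ 90  74/ 78/ 86  94/ 95/ 99
224  77/ 86/ 95  78/ 78/ 80  76/ 84/ 94  76/ 83/ 93  76/ 85/ 93  75/ 82/ 91  58/ 61/ 67 104/103/104
225  78/ 85/ 95  81/ 86/ 92  76/ 83/ 92  76/ 83/ 92  77/ 84/ 92  75/ 83/ 92  61/ 66/ 71 111/111/113
226  80/ 87/ 96  74/ 82/ 90  75/ 82/ 91  75/ 83/ 92  76/ 83/ 92  74/ 82/ 91  58/ 63/ 68 111/106/106
227  78/ 85/ 95  77/ 83/ 93  76/ 83/ 92  76/ 84/ 94  76/ 83/ 92  78/ 86/ 94  60/ 66/ 71 112/106/107
228  77/ 86/ 95  75/ 82/ 90  76/ 82/ 91  77/ 84/ 93  78/ 84/ 93  77/ 85/ 93  63/ 71/ 78 116/109/106
229  88/ 92/100  76/ 83/ 91  76/ 83/ 92  77/ 84/ 92  76/ 82/ 92  76/ 83/ 93  67/ 72/ 79 121/112/107
230  83/ 84/ 89  76/ 83/ 93  75/ 82/ 90  77/ 85/ 94  77/ 84/ 93  72/ 77/ 86  68/ 76/ 85 255/248/224
231  99/101/105  75/ 81/ 90  76/ 83/ 92  76/ 83/ 91  77/ 83/ 92  73/ 80/ 87  69/ 75/ 84 255/255/255
232 221/213/208  73/ 81/
[... 1075 characters left out ...]

243  68/ 64/ 68 107/109/165  50/ 95/184  77/ 81/ 82  81/ 87/ 94  47/ 46/ 51  84/ 88/ 93  37/ 36/ 36
244 107/ 96/ 98 111/104/133  36/114/240  64/ 71/ 94  80/ 85/ 93  38/ 38/ 36  80/ 78/ 82  39/ 39/ 38
245  62/ 61/ 61 126/117/136  30/102/222  45/102/210  77/ 83/ 87  49/ 50/ 56  78/ 72/ 73  41/ 41/ 41
246  60/ 60/ 60 166/146/138  37/ 79/173  30/104/228  55/ 72/108 122/117/140  97/ 90/ 90  59/ 59/ 59
247  31/ 31/ 30 151/134/133 121/124/159  47/ 90/185  50/ 87/176 162/145/146  35/ 32/ 33  73/ 70/ 68
248  40/ 38/ 38  74/ 69/ 68 171/149/143 141/136/153 158/144/150 154/139/140  24/ 26/ 25 141/127/112
249  42/ 40/ 41  33/ 34/ 33 102/ 92/ 91 155/135/130 145/128/127  47/ 45/ 46  34/ 33/ 32 250/233/212
```

Contact is on the key at 3 N. Pressing on.

Emit:
send_rows([
  {"tx": 0,"ty": 0,"tz": 0.003,"rx": 0,"ry": 0,"rz": 0,"gripper": 1},
  {"tx": 0,"ty": 0,"tz": 0,"rx": 0,"ry": 0,"rz": 0,"gripper": 1},
  {"tx": 0,"ty": 0,"tz": 0,"rx": 0,"ry": 0,"rz": 0,"gripper": 1},
])

```text
time_s: 23.62
ee_pos: [448.1, -78.3, 12.5]
ee_rot: [180.0, -0.0, -7.4]
force: [0.3, 0.5, 4.6]
gripper_width: 0.5
gripper_force: 2.0
```

Emit:
send_rows([
  {"tx": 0,"ty": 0,"tz": 0.003,"rx": 0,"ry": 0,"rz": 0,"gripper": 1},
  {"tx": 0,"ty": 0,"tz": 0,"rx": 0,"ry": 0,"rz": 0,"gripper": 1},
  {"tx": 0,"ty": 0,"tz": 0,"rx": 0,"ry": 0,"rz": 0,"gripper": 1},
])

```text
time_s: 24.0
ee_pos: [448.2, -78.3, 12.0]
ee_rot: [180.0, -0.0, -7.4]
force: [-4.2, -0.4, 14.3]
gripper_width: 0.0
gripper_force: 7.2
```

Key has bottomed out at 14 N after about 4 mm of travel. Rising.

Emit:
send_rows([
  {"tx": 0,"ty": 0,"tz": -0.02,"rx": 0,"ry": 0,"rz": 0,"gripper": 1},
  {"tx": 0,"ty": 0,"tz": -0.08,"rx": 0,"ry": 0,"rz": 0,"gripper": 1},
  {"tx": 0,"ty": 0,"tz": -0.1,"rx": 0,"ry": 0,"rz": 0,"gripper": 1},
  {"tx": 0,"ty": 0,"tz": -0.1,"rx": 0,"ry": 0,"rz": 0,"gripper": 1},
  {"tx": 0,"ty": 0,"tz": 0,"rx": 0,"ry": 0,"rz": 0,"gripper": 1},
  {"tx": 0,"ty": 0,"tz": 0,"rx": 0,"ry": 0,"rz": 0,"gripper": 1},
])

```text
time_s: 24.75
ee_pos: [447.1, -78.1, 160.0]
ee_rot: [-180.0, 0.1, -7.4]
force: [0.2, -0.8, 0.3]
gripper_width: 0.6
gripper_force: 0.0
```

Run:
```python
from h import *
s=env.state();print(s["ee_pos"],s["force"])
for n in("scene","side"):
    v=shot(n,n+"11.png");hsv=cv2.cvtColor(v["im"],cv2.COLOR_RGB2HSV)
    m=cv2.inRange(hsv,(0,150,50),(10,255,255))|cv2.inRange(hsv,(170,150,50),(180,255,255))
    k,l,st,c=cv2.connectedComponentsWithStats(m)
    for i in range(1,k):
        if st[i,4]>100 and 250<c[i][0]<420: print(n,"red",st[i],c[i])
    m=cv2.inRange(hsv,(95,150,90),(115,255,255)); k,l,st,c=cv2.connectedComponentsWithStats(m)
    for i in range(1,k):
        if st[i,4]>20: print("blue",n,st[i],c[i])
# display: compare with d5 in bar region
d=cv2.imread("pics/d5.png");e=cv2.imread("pics/side11.png");o=cv2.absdiff(d,e)[130:185,255:325].max(2);print("display change",(o>40).sum(), np.argwhere(o>40).min(0) if (o>40).any() else 0)
hs=cv2.cvtColor(e,cv2.COLOR_BGR2HSV)
```

```text
[447.13979407 -78.10014094 160.03570529] [ 0.17730404 -0.7601873   0.26165416]
scene red [263   0  41  50 612] [284.70098039  21.8872549 ]
scene red [288 241  36  24 369] [304.4796748  253.99457995]
blue scene [276 240  10   8  51] [280.1372549  243.25490196]
side red [ 296  202   75   45 1190] [331.22184874 226.93529412]
blue side [266 160  61  39 946] [295.75369979 179.09090909]
blue side [380 238  12  10  90] [385.64444444 242.61111111]
display change 7 [ 0 30]
```

Box, display and key are all in place, so I'm handing in.

```bash
python3 -c "
from workcell import env
print(env.job_done())"
```

```text
the job is handed in; nothing more can be done
None
```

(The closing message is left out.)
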